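Put the capped containers back in their holders

ROBOT

A 6-joint arm with a two-finger parallel gripper is mounted at the origin on a cart in front of the work surface, level with it; the furniture and walls round the work are solid. World frame = base frame: x ahead of the robot, y to its left, z up, the work surface at z = 0. Lengths are in m, angles in rad, forces in N, time in s.
With the tool pointing down it reaches from about 0.275 to 0.825 m from the base axis. Payload 4.9 kg.
Tool frame: the origin (TCP) lies midway between the tips of the shut fingers; the grasp point (between the pads) lies 19 mm behind it (bot.grip_depth is the distance from the TCP to the grasp point, in m); y points along the fingers, x is the direction in which the jaws open and shut, and the axes are right-handed (so a half turn about y gives the same grasp; the last joint's range is limited). The gripper opens to 85 mm and grips with 20 to 120 N. Pads are 22 mm wide; open, the fingers measure 114 mm over their backs; the gripper's body (76 mm by 85 mm) begins 54 mm behind the grasp point. The pads swing forward as they close: fully open they stand 13 mm farther back than shut.
Start: joints at [-1.345, 0.326, -0.193, 1.052, 0, 1.437], TCP at [0.194, -0.515, 0.231] pointing down, gripper open.
Joint ranges: [-2.65, 2.65], [-0.97, 1.79], [-1.3, 1.35], [-1.93, 2.1], [-1.47, 1.37], [-3.14, 3.14]. Speed limits (rad/s): [2.57, 2.57, 3.14, 3.14, 3.14, 3.14].

INTERFACE

Orientations are given as a unit quaternion [w, x, y, z].
In Python, from cell import bot gives the robot as it stands. Calls block until the motion is done:
- bot.move_pose(position, orientation): joint-space move of the TCP to a pose.
- bot.move_linear(position, speed=0.15, rotation=None, until_force=None): straight line of the TCP; rotation=None keeps the orientation; speed is the mean speed in m/s. With until_force (N) it stops when the force on the tool has changed by that much, and returns True; else False.
- bot.goto_joints(angles): joint-space move.
- bot.set_gripper(opening, grasp_force=None): opening from 0.0 (shut) to 1.0 (fully open); grasp_force is the grip in N (None keeps the last); returns when the fingers have stopped.
- bot.wait(seconds).
- bot.solve_ik(position, orientation): joint angles nearest the present ones, or None.
- bot.camera(name): name is "side" or "top" or "wrist"; returns the picture (400x640x3 uint8, red, green, blue); there is no depth.
- bot.calibration(name): a dict with "mtx" (3x3 intrinsics, pixels), "extrinsics" (4x4, takes a point from world to camera coordinates); the wrist camera has in their place "hand_eye" (4x4, takes a point from camera to tool coordinates, whose origin is the TCP and whose axes are the tool frame's). Camera axes: x right, y down, z forward; pixel columns grow to the right and rows downward; lengths in m; the calibration is good to about 2 mm. A picture is of the moment at which its call begins: read the wrist's pose just before it. calibration takes no time and is no camera call.
A pose or a line that the arm cannot do raises bot.PlanningError and nothing moves.
- bot.close_job(): hands the job in, once; it reports no verdict.
Trained networks look in the newest picture that a camera, given by its name, has taken for a name from the list of things; names that differ only in an ending like _2 or _b are one class to them, and where a whole thing is asked for, a point or a joint stands for the part that bears it (a point fixed in the world has none). Each returns a list of dicts, best first, with "confidence" (0 to 1); they miss things now and then, are a little off and sometimes report something else, mostly with a low value. They report only what shows in the picture. A call takes as long as a camera call. They do not tell look-alikes from the thing itself.
- bot.search_frame(camera, thing): "bbox" ([left, top, width, height] in pixels, round what is visible of it).
Readings, each from a call of its own:
- bot.read_clock(): time.
- bot.read_joint_positions(): joint angles.
- bot.read_joint_vel(): joint speeds.
- bot.read_joint_efforts(): joint torques, N m.
- bot.read_position(): TCP position.
- bot.read_tool_rot(): TCP orientation.
- bot.read_ft_force(): force on the tool from outside, world axes, zero at the start.
- bot.read_moment(): the same for the moment, N m.
- bot.read_gripper_width(): opening from 0.0 (shut) to 1.0 (fully open).
Only numpy, scipy, OpenCV 4.12 (cv2) and the standard library are available. Lean on these libraries where they do the work, as an engineer would, in place of code of your own. Each camera call takes 0.05 s, during which the arm holds its last target. There are 200 camera calls.

TASK

Put the four containers with screw caps away in the wooden holders: one dropper bottle in each of the two square blocks, the specimen jar with the white lid in the large round stand and the small white pot with the black lid in the small round stand. Each must stand upright on the floor of its recess, let go. Leave the eyepiece and the onion where they are.

Things in the scene. Friction and masses are not known exactly. Their poses are not given: they have to be found in the camera images.
- bottle_a_mid (a point): First dropper bottle: amber glass body 33 mm in diameter with straight sides up to about 55 mm, then a narrower black screw cap (24 mm) and rubber bulb (15 mm), 100 mm tall in all, cap fixed on, 75 g. Interchangeable with the other dropper bottle. This point is on its axis, half-way up (50 mm above its foot); z is its upward axis.
- bottle_b_mid (a point): Second dropper bottle: amber glass body 33 mm in diameter with straight sides up to about 55 mm, then a narrower black screw cap (24 mm) and rubber bulb (15 mm), 100 mm tall in all, cap fixed on, 75 g. Interchangeable with the other dropper bottle. This point is on its axis, half-way up (50 mm above its foot); z is its upward axis.
- jar_mid (a point): Whitish clear specimen jar with a ribbed white screw lid (fixed on): upright cylinder 56 mm in diameter, 72 mm tall, 160 g. This point is on its axis, half-way up (36 mm above its foot); z is its upward axis.
- pot_mid (a point): Small white screw pot with a black lid (fixed on): upright cylinder, 33 mm in diameter, 49 mm tall, the lid its upper 17 mm, 60 g. This point is on its axis, half-way up (24.5 mm above its foot); z is its upward axis.
- eyepiece_mid (a point): Black microscope eyepiece standing on its narrower tube, 30 mm in diameter, 42 mm tall; not a container, to be left alone. This point is on its axis, half-way up (21 mm).
- onion_mid (a point): Brown onion, 60 mm in diameter, 71 mm tall; to be left alone. This point is half-way up (35.5 mm).
- block_a: First square wooden block, fixed to the worktop: 80 x 80 mm, 26 mm high, with one round recess, 50 mm wide and 20 mm deep (recess floor 6 mm above the worktop), in the middle of its top. Origin at the centre of the block's underside, on the worktop; z up.
- block_b: Second square wooden block, fixed to the worktop: 80 x 80 mm, 26 mm high, with one round recess, 50 mm wide and 20 mm deep (recess floor 6 mm above the worktop), in the middle of its top. Origin at the centre of the block's underside, on the worktop; z up.
- large_stand: Large round wooden stand, fixed to the worktop: 100 mm in diameter, 14 mm high, with a round recess 74 mm wide and 9 mm deep (recess floor 5 mm above the worktop). Origin at the centre of its underside, on the worktop; z up.
- small_stand: Small round wooden stand, fixed to the worktop: 72 mm in diameter, 12 mm high, with a round recess 50 mm wide and 7 mm deep (recess floor 5 mm above the worktop). Origin at the centre of its underside, on the worktop; z up.
Things that resemble listed ones, but are neither listed nor needed, are in the scene too. What is shaped like the part that bears bottle_a_mid but green, purple or red is not meant.

How it is judged:
At the end, for the whole second after the job is handed in: One bottle in each square block, jar in the large stand, pot in the small stand: each within 11 mm of its holder's centre, on the recess floor (height within 4 mm), upright within 0.1 rad, at rest; eyepiece and onion never moved over 20 mm (((horizontal distance between bottle_a_mid and block_a below 0.011 m and z of bottle_a_mid in the frame of block_a between 0.052 and 0.06 m and horizontal distance between bottle_b_mid and block_b below 0.011 m and z of bottle_b_mid in the frame of block_b between 0.052 and 0.06 m) or (horizontal distance between bottle_a_mid and block_b below 0.011 m and z of bottle_a_mid in the frame of block_b between 0.052 and 0.06 m and horizontal distance between bottle_b_mid and block_a below 0.011 m and z of bottle_b_mid in the frame of block_a between 0.052 and 0.06 m)) and horizontal distance between jar_mid and large_stand below 0.011 m and z of jar_mid in the frame of large_stand between 0.037 and 0.045 m and horizontal distance between pot_mid and small_stand below 0.011 m and z of pot_mid in the frame of small_stand between 0.0255 and 0.0335 m and angle between each of bottle_a_mid, bottle_b_mid, jar_mid, pot_mid's own z axis and vertical below 0.1 rad and linear speed of each of bottle_a, bottle_b, jar, pot below 0.02 m/s); the robot touches nothing.
It fails at once if the eyepiece is moved more than 20 mm (distance of eyepiece_mid from where it was at the start of the episode above 0.02 m).
It fails at once if the onion is moved more than 20 mm (distance of onion_mid from where it was at the start of the episode above 0.02 m).
It also fails if it takes over 112 s, if anything falls off the work surface, if the arm or the gripper's body presses on something with over 40 N, if the wrist force passes 120 N, or if a joint passes its speed limit or range.

## Working session

There is one attempt and no reset: what is moved stays moved. The work goes in short steps, each a Python script; the robot and the scene stay as the last script left them, time stands still between calls to the robot, and variables do not carry over. Pictures are saved under pics/ and viewed, about 12 in all and at most 16, crops included, and the job is handed in when it is done.

```bash
mkdir -p pics && ls
python3 - <<'E'
from cell import bot
import cv2,numpy as np
np.set_printoptions(precision=4,suppress=True)
for c in("top","side"):
    cv2.imwrite(f"pics/{c}0.png",bot.camera(c)[:,:,::-1])
    k=bot.calibration(c);print(c,k["mtx"].tolist());print(k["extrinsics"])
    for t in["bottle_a_mid","jar_mid","pot_mid","eyepiece_mid","onion_mid","block_a","large_stand","small_stand"]:
        print(t,[(np.round(d["bbox"]).astype(int).tolist(),round(d["confidence"],2)) for d in bot.search_frame(c,t)])
print(bot.calibration("wrist"),bot.read_clock(),bot.read_tool_rot())
E
```

```text
pics
top [[508.3846461557121, 0.0, 315.11442324218075], [0.0, 508.3846461557121, 208.86056183502305], [0.0, 0.0, 1.0]]
[[ 0.0271 -0.9995 -0.0157 -0.088 ]
 [-0.9965 -0.0257 -0.0795  0.5453]
 [ 0.0791  0.0177 -0.9967  1.793 ]
 [ 0.      0.      0.      1.    ]]
bottle_a_mid [([241, 203, 27, 29], 0.64), ([385, 219, 8, 10], 0.53), ([364, 210, 12, 14], 0.53), ([427, 218, 9, 4], 0.49), ([388, 199, 7, 10], 0.45)]
jar_mid [([332, 167, 14, 18], 0.69)]
pot_mid [([289, 181, 11, 8], 0.63)]
eyepiece_mid [([350, 239, 26, 28], 0.39), ([292, 230, 10, 7], 0.37)]
onion_mid [([374, 178, 19, 10], 0.57)]
block_a [([240, 203, 28, 28], 0.95), ([239, 164, 31, 22], 0.73)]
large_stand [([350, 240, 27, 30], 0.75)]
small_stand [([327, 210, 20, 19], 0.74)]
side [[378.6073484813817, 0.0, 322.3714187847691], [0.0, 378.6073484813817, 194.8275541864519], [0.0, 0.0, 1.0]]
[[ 0.8953 -0.4455 -0.0048 -0.4987]
 [-0.1623 -0.3161 -0.9347  0.1295]
 [ 0.4149  0.8376 -0.3553  0.8996]
 [ 0.      0.      0.      1.    ]]
bottle_a_mid [([395, 220, 14, 47], 0.66), ([359, 223, 18, 45], 0.65), ([402, 254, 23, 53], 0.63), ([351, 209, 13, 39], 0.58), ([378, 236, 21, 54], 0.57)]
jar_mid [([370, 188, 22, 36], 0.73)]
pot_mid [([337, 187, 12, 18], 0.51)]
eyepiece_mid [([287, 201, 13, 12], 0.67)]
onion_mid [([409, 220, 20, 28], 0.69)]
block_a [([290, 183, 12, 16], 0.77), ([321, 174, 25, 21], 0.63)]
large_stand [([279, 244, 49, 24], 0.58)]
small_stand [([321, 222, 26, 14], 0.8), ([358, 222, 20, 47], 0.18)]
{'mtx': array([[323.9715,   0.    , 322.4908],
       [  0.    , 323.9715, 190.5554],
       [  0.    ,   0.    ,   1.    ]]), 'hand_eye': array([[ 1.    , -0.    , -0.0004,  0.0002],
       [ 0.0003, -0.2894,  0.9572, -0.1427],
       [-0.0001, -0.9572, -0.2894,  0.0733],
       [ 0.    ,  0.    ,  0.    ,  1.    ]])} 0.9 [-0.5814  0.5814 -0.4025  0.4025]
```

View crops.

Run:
```python
import cv2
a=cv2.imread("pics/top0.png")[130:290,210:470]; cv2.imwrite("pics/top0c.png",cv2.resize(a,None,fx=3,fy=3,interpolation=2))
a=cv2.imread("pics/side0.png")[140:330,240:500]; cv2.imwrite("pics/side0c.png",cv2.resize(a,None,fx=3,fy=3,interpolation=2))
```

```text
(no output)
```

View pics/top0c.png

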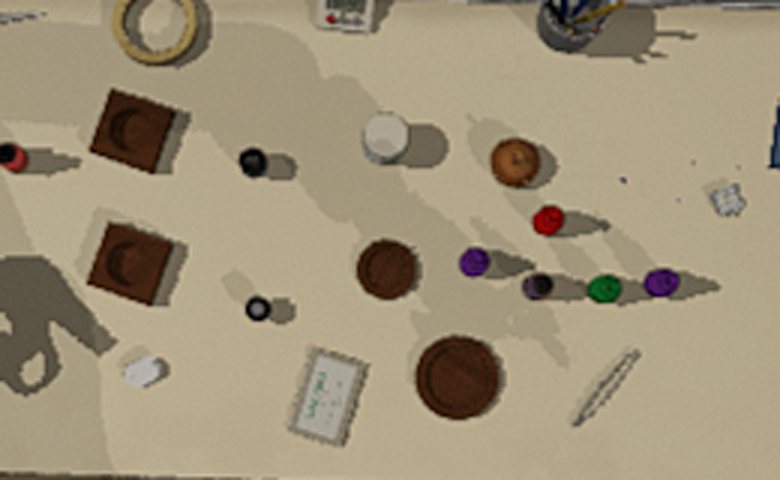

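View pics/side0c.png

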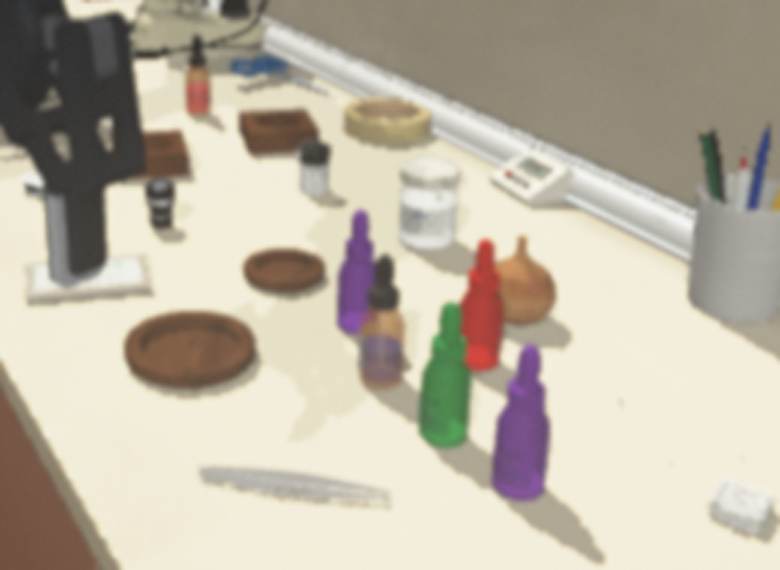

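```bash
cat > h.py <<'E'
from cell import bot
import cv2,numpy as np
from scipy.spatial.transform import Rotation as Ro
from scipy.optimize import least_squares
np.set_printoptions(precision=4,suppress=True)
def down(a):  # tool y down, tool x at world angle a
    c,s=np.cos(a),np.sin(a)
    return np.array([[c,0,-s],[s,0,c],[0,-1,0]])
def quat(R): q=Ro.from_matrix(R).as_quat(); return [float(v) for v in (q[3],*q[:3])]
def cam(name):
    k=bot.calibration(name)
    if name!="wrist": return k["mtx"],np.array(k["extrinsics"])
    q=bot.read_tool_rot(); T=np.eye(4); T[:3,:3]=Ro.from_quat([*q[1:],q[0]]).as_matrix(); T[:3,3]=bot.read_position()
    return k["mtx"],np.linalg.inv(T@k["hand_eye"])
def ground(px,K,E,z):
    R,t=E[:3,:3],E[:3,3]; d=R.T@np.linalg.inv(K)@[*px,1]; c=-R.T@t
    return (c+d*(z-c[2])/d[2])[:2]
def proj(P,K,E):
    p=(P@E[:3,:3].T+E[:3,3])@K.T; return p[:,:2]/p[:,2:]
E
python3 - <<'E'
from h import *
K,E=cam("top")
for n,p,z in[("botNear",(389,225),.09),("botFar",(213.5,182),.09),("jar",(338.5,175),.072),("pot",(294,184),.049),("eye",(296,233),.042),("onion",(381,184),.06),("blkTop",(254,173.5),.026),("blkBot",(254,217.5),.026),("large",(363,255),.014),("small",(339,219.5),.012),("purpleL",(368,217),.09),("green",(411,226),.09),("red",(393,203),.09),("purpleR",(430,224),.09)]:
    print(n,ground(p,K,E,z))
q=bot.read_tool_rot();print(Ro.from_quat([*q[1:],q[0]]).as_matrix())
for p in[(.4,0,.35),(.4,.25,.35),(.4,-.15,.35),(.5,0,.35)]:
    for a in(90,-90,0,180):
        j=bot.solve_ik(p,quat(down(np.radians(a)))); print(p,a,None if j is None else np.array(j))
E
```

```text
botNear [ 0.4932 -0.3286]
botFar [0.626 0.279]
jar [ 0.6638 -0.1527]
pot [0.6313 0.0028]
eye [ 0.459  -0.0091]
onion [ 0.6375 -0.3023]
blkTop [0.6685 0.1488]
blkBot [0.5106 0.143 ]
large [ 0.3881 -0.2479]
small [ 0.5122 -0.1599]
purpleL [ 0.5187 -0.2565]
green [ 0.4918 -0.4036]
red [ 0.569  -0.3411]
purpleR [ 0.5003 -0.4681]
[[ 0.3521 -0.      0.936 ]
 [-0.936  -0.      0.3521]
 [ 0.     -1.     -0.    ]]
(0.4, 0, 0.35) 90 [-0.1851 -0.0166 -0.302   1.2854  0.     -0.1851]
(0.4, 0, 0.35) -90 [-0.1851 -0.0166 -0.302   1.2854  0.      2.9565]
(0.4, 0, 0.35) 0 [-0.1851 -0.0166 -0.302   1.2854  0.      1.3857]
(0.4, 0, 0.35) 180 [-0.1851 -0.0166 -0.302   1.2854  0.     -1.7559]
(0.4, 0.25, 0.35) 90 [ 0.4019  0.1244 -0.1513  1.2951  0.      0.4019]
(0.4, 0.25, 0.35) -90 [ 0.4019  0.1244 -0.1513  1.2951  0.     -2.7397]
(0.4, 0.25, 0.35) 0 [ 0.4019  0.1244 -0.1513  1.2951  0.      1.9727]
(0.4, 0.25, 0.35) 180 [ 0.4019  0.1244 -0.1513  1.2951  0.     -1.1689]
(0.4, -0.15, 0.35) 90 [-0.5319  0.0371 -0.2476  1.2861  0.     -0.5319]
(0.4, -0.15, 0.35) -90 [-0.5319  0.0371 -0.2476  1.2861  0.      2.6097]
(0.4, -0.15, 0.35) 0 [-0.5319  0.0371 -0.2476  1.2861  0.      1.0389]
(0.4, -0.15, 0.35) 180 [-0.5319  0.0371 -0.2476  1.2861  0.     -2.1027]
(0.5, 0, 0.35) 90 [-0.1477  0.18   -0.085   1.3059  0.     -0.1477]
(0.5, 0, 0.35) -90 [-0.1477  0.18   -0.085   1.3059  0.      2.9939]
(0.5, 0, 0.35) 0 [-0.1477  0.18   -0.085   1.3059  0.      1.4231]
(0.5, 0, 0.35) 180 [-0.1477  0.18   -0.085   1.3059  0.     -1.7185]
```

Run:
```python
from h import *
import pickle
V=[]
for i,(x,y) in enumerate([(.42,-.33),(.48,-.15),(.48,.02),(.45,.2)]):
    bot.move_pose([x,y,.30],quat(down(np.pi/2))); bot.wait(.3)
    K,E=cam("wrist"); im=bot.camera("wrist"); cv2.imwrite(f"pics/w{i}.png",im[:,:,::-1])
    D={t:[(d["bbox"],d["confidence"]) for d in bot.search_frame("wrist",t)] for t in["bottle_a_mid","jar_mid","pot_mid","eyepiece_mid","onion_mid","block_a","large_stand","small_stand"]}
    V.append((K,E,D)); print(i)
    for t in D:
        for b,c in D[t]: print("  ",t,np.round(b),round(c,2),ground((b[0]+b[2]/2,b[1]+b[3]/2),K,E,.03))
pickle.dump(V,open("v.pkl","wb")); print(bot.read_clock())
a=[cv2.imread(f"pics/w{i}.png") for i in range(4)]
cv2.imwrite("pics/wm.png",cv2.resize(np.vstack([np.hstack(a[:2]),np.hstack(a[2:])]),(800,500),interpolation=3))
```

```text
0
   bottle_a_mid [306. 194.  26.  38.] 0.93 [ 0.5029 -0.3351]
   bottle_a_mid [244. 194.  31.  40.] 0.87 [ 0.5035 -0.4169]
   bottle_a_mid [300. 245.  21.  47.] 0.66 [ 0.5874 -0.3468]
   bottle_a_mid [358. 211.  29.  44.] 0.59 [ 0.5321 -0.2616]
   bottle_a_mid [187. 200.  46.  42.] 0.59 [ 0.5135 -0.484 ]
   pot_mid [529. 279.  41.  29.] 0.61 [0.6284 0.0034]
   eyepiece_mid [543. 174.  41.  25.] 0.95 [ 0.4642 -0.011 ]
   onion_mid [320. 282.  40.  42.] 0.92 [ 0.6447 -0.3051]
   block_a [591. 282.  49.  62.] 0.82 [0.664  0.1095]
   block_a [617. 191.  20.  48.] 0.79 [0.5056 0.085 ]
   large_stand [347.  85.  83.  78.] 0.61 [ 0.3832 -0.2476]
   small_stand [421. 189.  48.  49.] 0.73 [ 0.5034 -0.1638]
1
   bottle_a_mid [150. 154.  53.  33.] 0.79 [ 0.5017 -0.3418]
   bottle_a_mid [153. 204.  46.  45.] 0.76 [ 0.5807 -0.3528]
   bottle_a_mid [223. 172.  34.  34.] 0.65 [ 0.5277 -0.261 ]
   bottle_a_mid [ 77. 152.  69.  31.] 0.63 [ 0.4982 -0.426 ]
   bottle_a_mid [ 23. 158.  74.  34.] 0.56 [ 0.5085 -0.4958]
   jar_mid [302. 256.  42.  58.] 0.58 [ 0.6734 -0.1515]
   pot_mid [418. 243.  10.  1
[... 839 characters left out ...]
6417 -0.3047]
   onion_mid [  0. 152.  80.  32.] 0.28 [ 0.4999 -0.35  ]
   block_a [380. 136.  82.  76.] 0.98 [0.5077 0.1482]
   block_a [376. 246.  52.  66.] 0.84 [0.6651 0.1325]
   large_stand [70. 35. 86. 82.] 0.57 [ 0.3866 -0.2331]
   small_stand [172. 147.  52.  53.] 0.9 [ 0.5075 -0.1441]
3
   bottle_a_mid [  1. 191.  14.  21.] 0.85 [ 0.5154 -0.225 ]
   onion_mid [  0. 267.   8.  25.] 0.66 [ 0.6353 -0.2637]
   block_a [251. 159.  71.  69.] 0.8 [0.5047 0.1505]
   block_a [262. 264.  64.  64.] 0.7 [0.6637 0.1556]
   block_a [ 43. 170.  60.  48.] 0.68 [ 0.5056 -0.1354]
   large_stand [ 0. 71. 23. 71.] 0.78 [ 0.3919 -0.1848]
   small_stand [ 45. 170.  55.  52.] 0.73 [ 0.5072 -0.1356]
8.0917
```

View pics/wm.png

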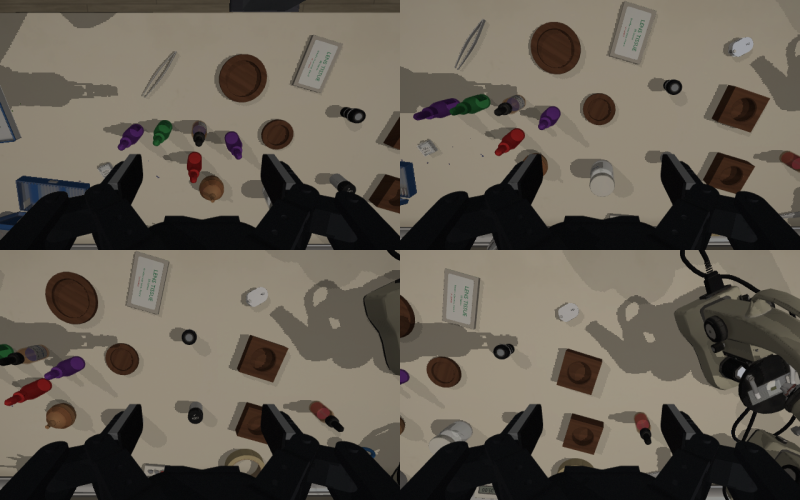

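Run:
```python
from h import *
a=cv2.imread("pics/top0.png")[90:330,100:300]; cv2.imwrite("pics/topl.png",cv2.resize(a,None,fx=2.5,fy=2.5,interpolation=2))
import pickle
V=pickle.load(open("v.pkl","rb"))
for i,(x,y) in enumerate([(.55,.2),(.56,.24)]):
    bot.move_pose([x,y,.33],quat(down(np.pi/2))); bot.wait(.3)
    K,E=cam("wrist"); im=bot.camera("wrist"); cv2.imwrite(f"pics/w{i+4}.png",im[:,:,::-1])
    D={t:[(d["bbox"],d["confidence"]) for d in bot.search_frame("wrist",t)] for t in["bottle_a_mid","block_a","pot_mid"]}
    V.append((K,E,D)); print(i)
    for t in D:
        for b,c in D[t]: print("  ",t,np.round(b),round(c,2),ground((b[0]+b[2]/2,b[1]+b[3]/2),K,E,.03))
pickle.dump(V,open("v.pkl","wb")); print(bot.read_clock())
```

```text
0
   bottle_a_mid [  2. 118.  11.  19.] 0.76 [ 0.5198 -0.2242]
   block_a [250.  84.  74.  70.] 0.8 [0.5092 0.1518]
   block_a [259. 196.  68.  66.] 0.64 [0.6689 0.1556]
   pot_mid [171. 193.  35.  31.] 0.93 [0.6359 0.0055]
1
   bottle_a_mid [143. 187.  36.  27.] 0.42 [0.6345 0.0065]
   block_a [232. 193.  64.  63.] 0.95 [0.671  0.1536]
   block_a [221.  74.  73.  77.] 0.75 [0.5113 0.1531]
   pot_mid [140. 185.  38.  31.] 0.67 [0.6338 0.0035]
9.875
```

View pics/topl.png

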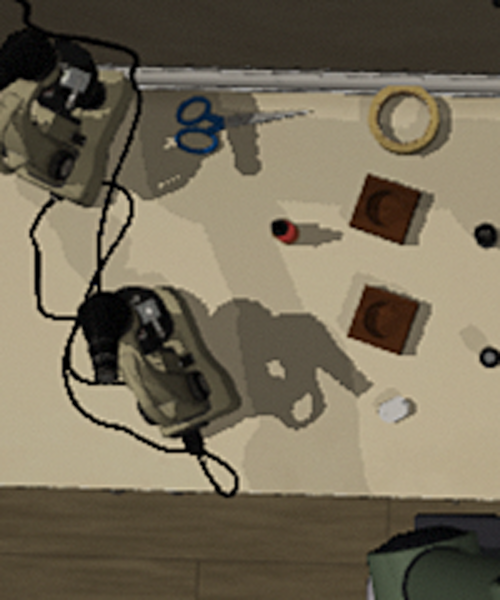

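View pics/w5.png

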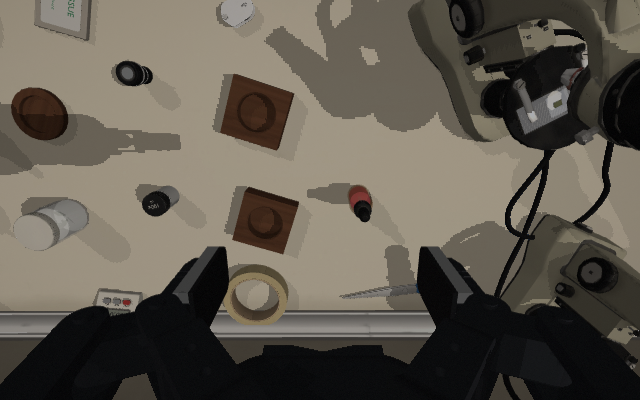

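```bash
cat > fit.py <<'E'
from h import *
import pickle
V=pickle.load(open("v.pkl","rb"))
VW={f"w{i}":v[:2] for i,v in enumerate(V)}
for c in("top","side"): VW[c]=cam(c)
th=np.linspace(0,2*np.pi,48,endpoint=False)
def rings(*rz): return np.vstack([np.c_[r*np.cos(th),r*np.sin(th),0*th+z] for r,z in rz])
sq=np.array([[s*.04,t*.04,z] for s in(-1,1) for t in(-1,1) for z in(0,.026)])
M=dict(bottle=rings((.0165,0),(.0165,.055),(.012,.058),(.012,.072),(.0075,.075),(.0075,.1)),jar=rings((.028,0),(.028,.072)),
 pot=rings((.0165,0),(.0165,.049)),block=sq,large=rings((.05,0),(.05,.014)),small=rings((.036,0),(.036,.012)))
def box(P,v): p=proj(P,*VW[v]); return np.r_[p.min(0),p.max(0)]
def fit(kind,boxes,x0,name=""):
    blk=kind=="block"
    def res(p):
        P=M[kind]
        if blk: c,s=np.cos(p[3]),np.sin(p[3]); P=P@np.array([[c,s,0],[-s,c,0],[0,0,1]])
        P=P+p[:3]
        r=[box(P,v)-np.array([b[0],b[1],b[0]+b[2],b[1]+b[3]]) for v,b in boxes]
        return np.r_[np.concatenate(r),(p[2]*200)]   # weak prior on z=0 (5 mm = 1 px)
    s=least_squares(res,[*x0,0]+([-.3] if blk else []),loss="soft_l1",f_scale=1.5)
    print(name or kind,s.x,"res",np.round(s.fun[:-1].reshape(-1,4) if False else res(s.x)[:-1].reshape(-1,4),1).tolist()); return s.x
E
python3 - <<'E'
from fit import *
b=[]
for i,(lo,hi) in {4:((365,165),(430,240)),5:((335,170),(400,235))}.items():
    im=cv2.imread(f"pics/w{i}.png").astype(int)
    B,G,R=im.transpose(2,0,1); m=((R-G>45)|(im.max(2)<45)).astype(np.uint8)
    n,l,st,ce=cv2.connectedComponentsWithStats(m)
    for s in st[1:]:
        if lo[0]<s[0]+s[2]/2<hi[0] and lo[1]<s[1]+s[3]/2<hi[1] and s[4]>60: print(i,s); b.append((f"w{i}",s[:4]))
if b: fit("bottle",b,(.626,.279),"botFar")
g=lambda t,x:[(f"w{i}",V[i][2][t][k][0]) for i,k in x]
fit("bottle",g("bottle_a_mid",[(0,0),(1,0)])+[("side",[359,223,18,45])],(.49,-.33),"botNear")
fit("jar",g("jar_mid",[(1,0)])+[("side",[370,188,22,36]),("top",[332,167,14,18])],(.66,-.15))
fit("pot",g("pot_mid",[(2,0),(4,0),(5,0)]),(.63,0))
fit("block",g("block_a",[(1,0),(2,0),(3,0),(4,0),(5,1)]),(.51,.145),"blkNear")
fit("block",g("block_a",[(3,1),(4,1),(5,0)]),(.665,.15),"blkFar")
fit("large",g("large_stand",[(0,0),(1,0),(2,0)]),(.39,-.24))
fit("small",g("small_stand",[(0,0),(1,0),(2,0),(3,0)]),(.51,-.16))
E
```

```text
4 [377 196  24  34 490]
5 [350 188  21  34 477]
botFar [ 0.6464  0.2986 -0.0291] res [[-4.3, -3.4, 0.7, 1.4], [-1.0, -1.9, 3.4, 1.9]]
botNear [ 0.4992 -0.3344 -0.0017] res [[0.7, -1.9, -0.1, 4.9], [-0.6, -2.3, 0.2, 2.1], [0.3, 0.1, -1.4, 2.2]]
jar [ 0.6627 -0.1514  0.0033] res [[-0.2, -3.6, 0.3, 1.5], [0.8, 3.0, 0.9, -0.8], [-2.2, 0.2, 0.2, 0.7]]
pot [0.6351 0.0043 0.0012] res [[-0.1, -0.4, -0.4, 0.7], [-1.1, -1.6, -0.2, -0.1], [0.6, -0.3, 1.5, 1.4]]
blkNear [ 0.5125  0.15   -0.0002 -0.2682] res [[-0.9, -1.1, 1.4, -0.2], [-0.2, 0.9, -1.4, -0.4], [0.9, -0.6, 0.8, 3.7], [0.9, -0.9, -1.4, 2.9], [0.1, 0.3, -0.5, -1.3]]
blkFar [ 0.6769  0.1529 -0.0007 -0.2581] res [[-0.8, -0.1, -0.8, 0.9], [0.9, 0.3, -2.7, -0.1], [1.0, -2.5, 1.8, 0.4]]
large [ 0.3865 -0.2452  0.0012] res [[1.7, 0.1, -3.4, 0.4], [0.1, 0.3, 0.0, -0.0], [-0.4, -2.6, 0.6, 0.7]]
small [ 0.515  -0.1544 -0.0021] res [[-2.9, 0.4, 1.9, 1.2], [-1.8, -0.8, 0.7, -0.4], [-1.9, 1.0, 1.2, 0.1], [-0.3, -0.3, 2.3, -0.9]]
```

Run:
```python
from fit import *
def ov(i,kind,xy,s=8,h=36):
    im=cv2.imread(f"pics/w{i}.png"); c=proj(np.array([[*xy,.04]]),*VW[f"w{i}"])[0].astype(int)
    o=c-h; cr=cv2.resize(im[o[1]:o[1]+2*h,o[0]:o[0]+2*h],None,fx=s,fy=s,interpolation=0)
    cr=cv2.convertScaleAbs(cr,alpha=1.6); plain=cr.copy()
    p=proj(M[kind]+[*xy,0],*VW[f"w{i}"]); q=((p-o+.5)*s).astype(int)
    for r in q.reshape(-1,48,2): cv2.polylines(cr,[r],True,(0,255,0),1)
    return cr
a=cv2.resize(np.hstack([ov(5,"bottle",(.63,.282)),ov(0,"bottle",(.4992,-.3344))]),(800,400)); cv2.imwrite("pics/ov.png",a)
```

```text
(no output)
```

View pics/ov.png

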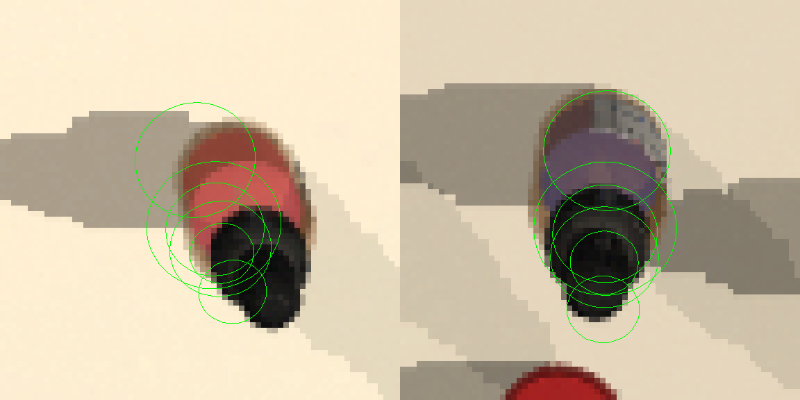

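Run:
```python
from fit import *
b=[]
for i,(lo,hi) in {4:((365,165),(430,240)),5:((335,170),(400,235))}.items():
    im=cv2.imread(f"pics/w{i}.png").astype(int)
    B,G,R=im.transpose(2,0,1); m=((R-G>.25*R)|(im.max(2)<50)).astype(np.uint8)
    n,l,st,ce=cv2.connectedComponentsWithStats(m)
    for s in st[1:]:
        if lo[0]<s[0]+s[2]/2<hi[0] and lo[1]<s[1]+s[3]/2<hi[1] and s[4]>60: print(i,s); b.append((f"w{i}",s[:4]))
fit("bottle",b,(.626,.279),"botFar")
N=[(.58,-.20),(.60,-.12)]
for i,(x,y) in enumerate(N):
    bot.move_pose([x,y,.33],quat(down(np.pi/2))); bot.wait(.3)
    K,E=cam("wrist"); im=bot.camera("wrist"); cv2.imwrite(f"pics/w{i+6}.png",im[:,:,::-1])
    D={t:[(d["bbox"],d["confidence"]) for d in bot.search_frame("wrist",t)] for t in["jar_mid","bottle_a_mid","small_stand","pot_mid"]}
    V.append((K,E,D)); VW[f"w{i+6}"]=(K,E)
    for t in D:
        for bb,c in D[t]: print("  ",t,np.round(bb),round(c,2))
pickle.dump(V,open("v.pkl","wb"))
jb=[(f"w{i}",V[i][2]["jar_mid"][0][0]) for i in(1,6,7) if V[i][2]["jar_mid"]]
p=fit("jar",jb+[("side",[370,188,22,36])],(.66,-.15))
im=cv2.imread("pics/w7.png"); q=np.round(proj(M["jar"]+p[:3],*VW["w7"])).astype(int)
for r in q.reshape(-1,48,2): cv2.polylines(im,[r],True,(0,255,0),1)
im2=cv2.imread("pics/w5.png"); q=np.round(proj(M["bottle"]+[*fit("bottle",b,(.626,.279))[:2],0],*VW["w5"])).astype(int)
for r in q.reshape(-1,48,2): cv2.polylines(im2,[r],True,(0,255,0),1)
cv2.imwrite("pics/jar.png",cv2.resize(np.hstack([im[120:280,240:400],im2[120:280,290:450]]),None,fx=2.5,fy=2.5)); print(bot.read_clock())
```

```text
4 [374 193  27  37 646]
5 [349 186  23  36 596]
botFar [ 0.641   0.2958 -0.018 ] res [[-1.9, -1.7, 0.8, 1.0], [-1.2, -1.3, 1.8, 1.3]]
   jar_mid [338. 185.  42.  52.] 0.95
   jar_mid [518. 177.  84.  68.] 0.23
   bottle_a_mid [67. 80. 69. 25.] 0.93
   bottle_a_mid [265.  93.  29.  27.] 0.86
   bottle_a_mid [119.  72.  59.  27.] 0.84
   bottle_a_mid [192.  77.  44.  21.] 0.56
   small_stand [329.  67.  52.  58.] 0.59
   pot_mid [450. 175.  33.  28.] 0.88
   jar_mid [281. 173.  43.  51.] 0.77
   bottle_a_mid [125. 120.  51.  24.] 0.95
   bottle_a_mid [45. 54. 76. 29.] 0.94
   bottle_a_mid [120.  59.  60.  25.] 0.8
   bottle_a_mid [ 0. 63. 75. 28.] 0.58
   small_stand [271.  56.  57.  53.] 0.86
   pot_mid [398. 159.  30.  30.] 0.63
jar [ 0.6664 -0.1492 -0.0002] res [[1.7, -2.5, 1.8, 2.1], [-1.3, -1.4, 0.9, 0.9], [-0.8, -2.0, -0.8, 0.6], [1.4, 3.7, 1.4, -0.1]]
bottle [ 0.641   0.2958 -0.018 ] res [[-1.9, -1.7, 0.8, 1.0], [-1.2, -1.3, 1.8, 1.3]]
13.0167
```

View pics/jar.png

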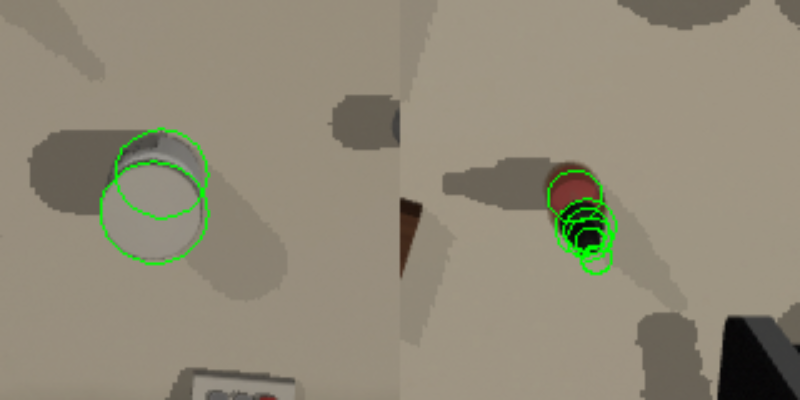

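```bash
sed -i 's/(.0075,.075),(.0075,.1))/(.0075,.075),(.0075,.09),(.003,.098))/' fit.py
python3 - <<'E'
from fit import *
import fit as F
b=[("w4",[374,193,27,37]),("w5",[349,186,23,36])]
g=lambda t,x:[(f"w{i}",V[i][2][t][k][0]) for i,k in x]
nb=g("bottle_a_mid",[(0,0),(1,0)])
for bx,x0,w in((b,(.626,.279),"w5"),(nb,(.49,-.33),"w0")):
    p=fit("bottle",bx,x0)
    # z fixed at 0
    r=lambda q:np.concatenate([box(M["bottle"]+[*q,0],v)-np.array([c[0],c[1],c[0]+c[2],c[1]+c[3]]) for v,c in bx])
    s=least_squares(r,x0,loss="soft_l1"); print("z=0:",s.x,np.round(s.fun,1))
fit("pot",g("pot_mid",[(2,0),(4,0),(5,0),(6,0),(7,0)]),(.63,0))
fit("small",g("small_stand",[(0,0),(1,0),(2,0),(3,0),(7,0)]),(.51,-.16))
for p,z,a in[((.635,.285),.03,90),((.635,.285),.3,90),((.499,-.334),.03,0),((.499,-.334),.03,180),((.6664,-.149),.02,90),((.6351,.004),.016,90),((.3865,-.2452),.03,90),((.677,.153),.036,90),((.5125,.15),.036,0),((.5125,.15),.036,180)]:
    j=bot.solve_ik([*p,z],quat(down(np.radians(a)))); print(p,a,None if j is None else np.array(j))
E
```

```text
bottle [ 0.639   0.2943 -0.0058] res [[-1.6, -0.6, 0.8, 0.3], [-1.5, -0.4, 2.2, 0.6]]
z=0: [0.6368 0.2931] [-1.8 -0.9  1.   0.6 -2.  -0.7  2.   0.7]
bottle [ 0.4992 -0.3351  0.0017] res [[0.0, -1.2, -0.5, 2.5], [1.8, -1.9, -1.2, 0.5]]
z=0: [ 0.4997 -0.3352] [ 0.  -1.3 -0.6  2.2  2.6 -1.8 -0.8  0.5]
pot [0.6355 0.0044 0.001 ] res [[0.0, -0.2, -0.3, 0.8], [-0.9, -1.4, -0.1, 0.1], [0.8, -0.1, 1.7, 1.6], [-3.2, -3.3, 1.1, 0.4], [-2.0, -0.5, 0.9, 0.5]]
small [ 0.5146 -0.1537 -0.0013] res [[-2.3, 0.3, 2.6, 1.2], [-1.4, -1.0, 1.3, -0.5], [-1.7, 0.8, 1.5, -0.0], [-0.4, -0.4, 2.4, -0.9], [0.6, -0.8, -3.0, 2.5]]
(0.635, 0.285) 90 [0.3159 0.7623 0.0046 0.8131 0.     0.3159]
(0.635, 0.285) 90 [0.3159 0.5946 0.4038 1.38   0.     0.3159]
(0.499, -0.334) 0 [-0.7127  0.6143 -0.2948  0.6617  0.      0.8581]
(0.499, -0.334) 180 [-0.7127  0.6143 -0.2948  0.6617  0.     -2.2835]
(0.6664, -0.149) 90 [-0.328   0.7521 -0.0466  0.7721  0.     -0.328 ]
(0.6351, 0.004) 90 [-0.1098  0.6834 -0.201   0.6864  0.     -0.1098]
(0.3865, -0.2452) 90 [-0.7268  0.4146 -0.6793  0.477   0.     -0.7268]
(0.677, 0.153) 90 [0.116  0.7526 0.0024 0.8206 0.     0.116 ]
(0.5125, 0.15) 0 [ 0.1465  0.5106 -0.4761  0.5841  0.      1.7173]
(0.5125, 0.15) 180 [ 0.1465  0.5106 -0.4761  0.5841  0.     -1.4243]
```

```bash
cat >> h.py <<'E'
def pp(src,dst,zg,floor,a_s,a_d,openw,openr,force=40):
    qs,qd=quat(down(np.radians(a_s))),quat(down(np.radians(a_d)))
    bot.set_gripper(openw); bot.move_pose([*src,.2],qs)
    bot.move_linear([*src,zg+.03],speed=.2)
    f=bot.move_linear([*src,zg],speed=.06,until_force=15)
    bot.set_gripper(0,grasp_force=force); w=bot.read_gripper_width()
    bot.move_linear([*src,.22],speed=.2); w2=bot.read_gripper_width()
    print("down hit",f,"width mm",w*85,w2*85,bot.read_clock())
    if w2<.15: return
    bot.move_pose([*dst,.22],qd)
    bot.move_linear([*dst,zg+floor+.02],speed=.15)
    hit=bot.move_linear([*dst,zg+floor-.002],speed=.03,until_force=4)
    print("placed hit",hit,"dz",bot.read_position()[2]-zg-floor)
    bot.set_gripper(openr); p=bot.read_position(); bot.move_linear([p[0],p[1],.22],speed=.2); print(bot.read_clock())
E
python3 - <<'E'
from h import *
pp((.6355,.0044),(.5146,-.1537),.016,.005,90,90,.7,.65)
bot.move_pose([.46,-.15,.3],quat(down(np.pi/2))); bot.wait(.3)
im=bot.camera("wrist"); cv2.imwrite("pics/p1.png",im[:,:,::-1][80:330,160:480])
E
```

```text
down hit False width mm 31.412433287013357 31.285863161758467 17.2583
placed hit True dz 0.0005056567989470901
21.5417
```

View pics/p1.png

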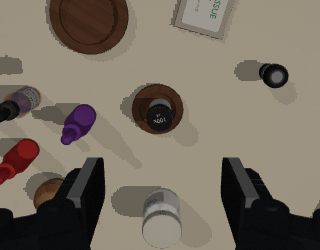

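Run:
```python
from h import *
pp((.6664,-.1492),(.3865,-.2452),.024,.005,90,90,1.,1.,50)
pp((.6368,.2931),(.6769,.1529),.030,.006,90,90,.75,.75,40)
bot.move_pose([.5,.12,.3],quat(down(np.pi/2))); bot.wait(.3)
cv2.imwrite("pics/p2.png",np.hstack([bot.camera("wrist")[60:360,200:500,::-1],bot.camera("top")[130:290,200:460,::-1].repeat(2,0).repeat(2,1)[:300]]))
```

```text
down hit False width mm 52.704386314550675 52.98910620893568 26.7583
placed hit True dz 0.0008325655592673039
31.325
down hit False width mm 30.833316589023003 30.896592833386222 36.7917
placed hit True dz 0.0006479987311835186
40.7667
```

View pics/p2.png

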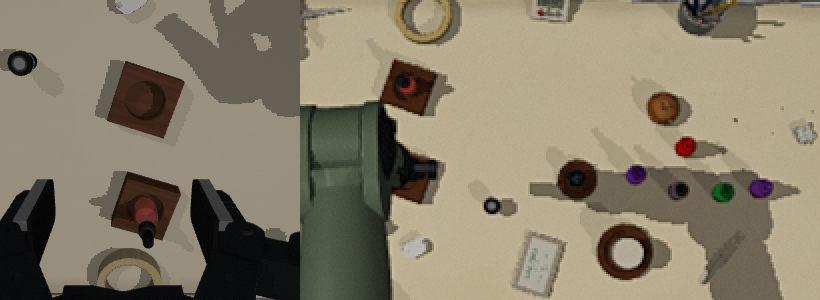

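Run:
```python
from fit import *
pp((.4985,-.3352),(.5125,.15),.030,.006,0,0,.65,.75,40)
ims=[]
for k,(x,y) in enumerate([(.50,.12),(.50,-.1),(.45,-.25)]):
    bot.move_pose([x,y,.33],quat(down(np.pi/2))); bot.wait(.3)
    K,E=cam("wrist"); VW[f"f{k}"]=(K,E); ims.append(bot.camera("wrist")[:,:,::-1].copy())
    for t in["bottle_a_mid","jar_mid","pot_mid","block_a","large_stand","small_stand","eyepiece_mid","onion_mid"]:
        for d in bot.search_frame("wrist",t): print(k,t,np.round(d["bbox"]),round(d["confidence"],2))
    for kind,c,fl in[("bottle",(.5125,.15),.006),("bottle",(.6769,.1529),.006),("jar",(.3865,-.2452),.005),("pot",(.5146,-.1537),.005)]:
        q=proj(M[kind]+[*c,fl],K,E)
        if (q.min()>0) and q[:,0].max()<640 and q[:,1].max()<400:
            b=np.r_[q.min(0),q.max(0)-q.min(0)]; print("   expect",kind,np.round(b))
            for r in np.round(q).astype(int).reshape(-1,48,2)[[0,-1]]: cv2.polylines(ims[-1],[r],True,(0,255,0),1)
cv2.imwrite("pics/fin.png",cv2.resize(np.vstack([np.hstack([ims[0][20:320,200:500],ims[1][20:320,150:450]]),np.hstack([ims[2][20:320,150:450],ims[2][20:320,300:600]])]),(600,600)))
print(bot.read_clock())
```

```text
down hit False width mm 31.350082191967115 31.006428362877877 46.85
placed hit True dz 0.0004910134894551051
51.9667
0 bottle_a_mid [  1. 188.  26.  23.] 0.88
0 bottle_a_mid [  2. 152.  75.  29.] 0.75
0 bottle_a_mid [330. 146.  29.  28.] 0.66
0 bottle_a_mid [108. 132.  49.  47.] 0.22
0 jar_mid [ 0. 33. 73. 50.] 0.8
0 pot_mid [105. 145.  40.  30.] 0.86
0 block_a [311. 120.  70.  70.] 0.65
0 block_a [312. 227.  66.  62.] 0.6
0 block_a [106. 131.  55.  49.] 0.38
0 large_stand [16. 19. 74. 84.] 0.94
0 small_stand [109. 132.  51.  48.] 0.67
0 eyepiece_mid [215. 111.  25.  26.] 0.56
   expect bottle [332. 144.  27.  31.]
   expect bottle [333. 247.  24.  47.]
   expect pot [102. 145.  45.  30.]
1 bottle_a_mid [482. 146.  59.  27.] 0.95
1 bottle_a_mid [  0. 137.  67.  31.] 0.88
1 bottle_a_mid [184. 152.  40.  30.] 0.68
1 bottle_a_mid [ 48. 133.  70.  28.] 0.62
1 bottle_a_mid [123. 185.  47.  35.] 0.62
1 jar_mid [172.  29.  61.  53.] 0.95
1 pot_mid [269. 143.  24.  30.] 0.65
1 block_a [447. 227.  77.  65.] 0.73
1 block_a [456. 120.  83.  71.] 0.73
1 large_stand [176.  21.  77.  79.] 0.68
1 s
[... 206 characters left out ...]
 jar [169.  29.  66.  55.]
   expect pot [268. 145.  28.  30.]
2 bottle_a_mid [579. 177.  61.  34.] 0.89
2 bottle_a_mid [243. 218.  25.  30.] 0.79
2 bottle_a_mid [303. 184.  24.  39.] 0.76
2 bottle_a_mid [180. 168.  44.  31.] 0.76
2 bottle_a_mid [129. 174.  55.  32.] 0.56
2 jar_mid [306.  77.  42.  46.] 0.83
2 pot_mid [376. 178.  26.  29.] 0.7
2 block_a [549. 154.  87.  69.] 0.73
2 block_a [536. 255.  77.  62.] 0.56
2 large_stand [288.  63.  74.  75.] 0.72
2 small_stand [362. 164.  49.  48.] 0.56
2 eyepiece_mid [479. 148.  34.  24.] 0.88
2 onion_mid [266. 254.  40.  36.] 0.8
   expect bottle [556. 275.  64.  51.]
   expect jar [302.  76.  48.  49.]
   expect pot [375. 178.  30.  32.]
57.2167
```

View pics/fin.png

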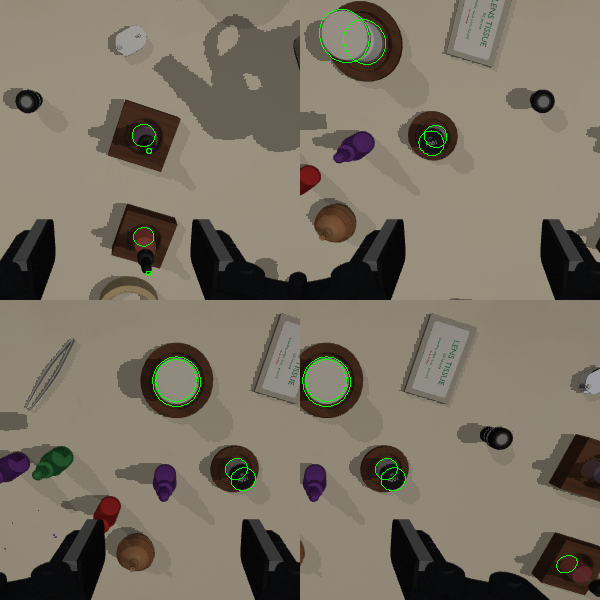

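Run:
```python
from fit import *
out=[]
H=[("bottle",(.5125,.15),.006,.025,.026),("bottle",(.6769,.1529),.006,.025,.026),("jar",(.3865,-.2452),.005,.037,.014),("pot",(.5146,-.1537),.005,.025,.012)]
def grab(xy,idx):
    bot.move_pose([*xy,.33],quat(down(np.pi/2))); bot.wait(.3)
    K,E=cam("wrist"); im=bot.camera("wrist")[:,:,::-1].copy()
    for i in idx:
        kind,c,fl,r,z=H[i]; q=proj(M[kind]+[*c,fl],K,E); o=np.round(q.mean(0)).astype(int)-35
        cr=cv2.convertScaleAbs(cv2.resize(im[o[1]:o[1]+70,o[0]:o[0]+70],(390,290) if 0 else (290,290),interpolation=0),alpha=1.7)
        s=290/70
        for k,ring in enumerate([*q.reshape(-1,48,2)[[1,-1]],proj(rings((r,z))+[*c,0],K,E)]):
            cv2.polylines(cr,[((ring-o+.5)*s).astype(int)],True,(0,255,0) if k<2 else (255,255,0),1)
        out.append(cr)
grab((.6,.15),[0,1]); grab((.45,-.2),[2,3])
cv2.imwrite("pics/fin2.png",np.vstack([np.hstack(out[:2]),np.hstack(out[2:])])); print(bot.read_clock())
```

```text
60.9083
```

View pics/fin2.png

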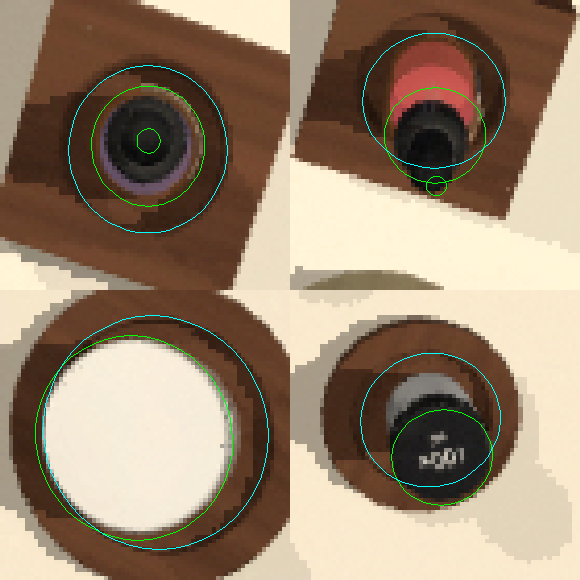

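```bash
python3 -c "
from cell import bot
bot.close_job()"
```

```text
the job is handed in; nothing more can be done
```

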